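# Line up the wandering jars and drop the rack's guard bar

## Robot

A 6-joint arm with a two-finger parallel gripper is mounted at the origin on the work surface. World frame = base frame: x ahead of the robot, y to its left, z up, the work surface at z = 0. Lengths are in m, angles in rad, forces in N, time in s.
With the tool pointing down it reaches from about 0.375 to 0.9 m from the base axis. Payload 3.1 kg.
Tool frame: the origin (TCP) lies midway between the tips of the shut fingers; the grasp point (between the pads) lies 19 mm behind it (manip.grasp_offset is the distance from the TCP to the grasp point, in m); z points along the fingers, y is the line along which they close (so a half turn about z gives the same grasp; the last joint's range is limited). The gripper opens to 85 mm and grips with 20 to 120 N. Pads are 22 mm wide; open, the fingers measure 114 mm over their backs; the gripper's body (76 mm by 85 mm) begins 54 mm behind the grasp point. The pads swing forward as they close: fully open they stand 13 mm farther back than shut.
Start: joints at [0.939, 0.527, 1.433, -0, 1.181, -0.178], TCP at [0.274, 0.562, 0.231] pointing down, gripper open.
Joint ranges: [-3.08, 3.08], [-0.75, 2.2], [0.22, 2.44], [-1.43, 4.57], [0, 2.65], [-2.85, 2.85]. Speed limits (rad/s): [2.79, 2.79, 3.14, 3.14, 3.14, 3.14].

## Interface

Orientations are given as a unit quaternion [x, y, z, w].
In Python, from station import sensors, cams, order, manip gives the robot as it stands.
- The arm moves only by the tool move_arm, never from a script. Its argument "targets" is a list of rows, each an object of numbers: "dx", "dy", "dz": the shift along the world's x, y, z normalised to -1 to 1, where 1 is 25 mm; "rx", "ry", "rz": the turn, a rotation vector about the world's x, y, z normalised to -1 to 1, where 1 is 30 degrees. A call has exactly 10 rows; each row shifts and turns the commanded pose from where the row before left it; what a row does not reach is not made up. A row lasts 1/8 s, in which the tool goes at most 62.5 mm and 10.7 degrees, less where a joint would pass 70% of its speed; a pose out of reach is approached as far as the arm can. A call with a number of a shift or a turn outside -1 to 1 is refused whole. A call with a gripper value outside its range is refused whole. "claw" is the opening in per cent of the stroke, from 0 (shut) to 100 (fully open), set as the call begins (left out, the last holds). The fingers move at their own pace and stop on an object; "newtons" is the grip in N (left out, the last holds). Time passes only in rows, so rows that do not move let the fingers close, or fill a call up. It gives the time, the measured TCP pose, the force, the opening and the grip force at its end, in the units of the state.
- sensors.sense(): the state, without advancing time (a new reading comes with each control period).
- cams.snapshot(name): name is "scene" or "side" or "wrist"; returns the picture (384x512x3 uint8, red, green, blue); there is no depth.
- cams.camera_model(name): a dict with "fx", "fy", "cx", "cy" (pixels), "extrinsics" (4x4, takes a point from world to camera coordinates). Camera axes: x right, y down, z forward; pixel columns grow to the right and rows downward; lengths in m; the calibration is good to about 2 mm. A picture is of the moment at which its call begins: read the wrist's pose just before it. camera_model takes no time and is no camera call; for the wrist camera it gives the pose at the moment of the call.
- order.sign_off(): hands the job in; it is judged then, once.
The state is a dict: "t": time; "q": joint angles; "qd": joint speeds; "tau": joint torques, N m; "tcp_pos": TCP position; "tool_rot": TCP orientation; "force": force on the tool from outside, world axes, zero at the start; "ft_torque": the same for the moment, N m; "finger_gap": opening from 0.0 (shut) to 1.0 (fully open); "gripper_force": force on a finger pad.
Only numpy, scipy, OpenCV 4.12 (cv2) and the standard library are available. Lean on these libraries where they do the work, as an engineer would, in place of code of your own. Each camera call takes 0.05 s, during which the arm holds its last target. There are 200 camera calls.

## Task

The washer's spin has walked the four small jars out of their rack: take the straightedge by its handle from its mat and push the whole row back with its edge, not with your hand, until the jars stand upright in one straight line, fronts flush with the front edges of the rack's end panels. Then swing the guard bar fully down in front of them and leave the straightedge standing on the middle of its mat. Do not knock a jar over or shift the other things, including the tins behind the row.

Things in the scene. Friction and masses are not known exactly. Their poses are not given: they have to be found in the camera images.
- rack: jar rack fixed to the bench: two upright end panels of pale wood, each 120 mm deep (along rack x), 8 mm thick and 120 mm high, 224 mm apart inside (inner faces at rack y = +-112, outer at +-120 mm), joined at the back by two 10 mm rods; no floor, so the jars stand on the bench. Origin on the bench, in the middle of the rack; rack +x points to its back, away from the robot; z up. The panels' front edges lie at rack x = -60 mm.
- guard (a joint): hinge of the guard bar, rad: 0 = fully down against its stop in front of the jars, grows as it lifts (open stop at 1.31); 0.61 = arms level. A stiff hinge: it stays where it is left, about 2 N down on the bar moves it. It starts between 1.13 and 1.30, leaning out over the row's front, low enough that a hand reaching straight down at the row's front would hit it.
- guard_bar (a point): middle of the guard bar, on its axis: an aluminium rod of 12 mm diameter and 264 mm length along rack y, on two thin arms outside the end panels. It swings at 80 mm radius about an axis along rack y at rack x = -20 mm, height 100 mm; fully down it is at rack x = -85.5 mm, height 54 mm, at angle q up from there it is at x = -20 - 80 cos(q - 0.611) mm, height 100 + 80 sin(q - 0.611) mm. The point's axes turn with the guard.
- straightedge: aluminium straightedge, 270 mm long (its y), L-shaped section: a foot plate 75 mm deep and 4 mm thick with graduations, and a lip 22 mm high and 5 mm thick along its front; a black handle slopes up and back from it. Origin: bottom of the lip's front face, in the middle of its length; +x points out of the front face, away from the handle; the foot runs back to x = -75 mm. 0.35 kg.
- handle (a point): grip point on the straightedge's handle, 64 mm behind the front face and 90 mm above its underside. The handle is a bar 22 mm wide (straightedge y, flat side faces), 28 mm thick and 108 mm long, leaning back 25 degrees from vertical, its top end 27 mm beyond this point along its slope. Same axes as the straightedge; the handle's own axis runs from this point along (-0.423, 0, 0.906) to its top.
- mat: cork mat, 160 mm (x) by 300 mm (y), 4 mm thick, fixed; origin under its centre. The straightedge stands on it at the start, both with roughly the same heading.
- canister: larger frosted flip-top jar, 90 mm diameter, 170 mm high, to the left; bystander. Origin under its centre.
- scoop: aluminium scoop, about 175 mm long, lying on the left; bystander. Origin under the back of its bowl.
- brush: grey silicone brush, about 200 mm long, lying on the left; bystander.
- dipper: wooden honey dipper, about 155 mm long, lying to the right of the rack, beyond the mat; bystander.
- peg1: purple clothes peg, 74 mm; one peg lies in front of the rack, nearer the robot, one to the left of the rack; bystander. Origin under its centre.
- peg2: the other purple clothes peg, same; bystander.
- jar1: frosted glass jar with a grey flip-top lid, 46 mm diameter, 100 mm high, 0.10 to 0.21 kg; first of the row counted from the rack's -y end, jars spaced about 55 mm. Origin under its centre. It starts upright on the bench, standing out 20 to 53 mm in front of the end panels' front edges; in line its origin is at rack x = -37 mm.
- jar2: frosted glass jar with a grey flip-top lid, 46 mm diameter, 100 mm high, 0.10 to 0.21 kg; second of the row counted from the rack's -y end, jars spaced about 55 mm. Origin under its centre. It starts upright on the bench, standing out 20 to 53 mm in front of the end panels' front edges; in line its origin is at rack x = -37 mm.
- jar3: frosted glass jar with a grey flip-top lid, 46 mm diameter, 100 mm high, 0.10 to 0.21 kg; third of the row counted from the rack's -y end, jars spaced about 55 mm. Origin under its centre. It starts upright on the bench, standing out 20 to 53 mm in front of the end panels' front edges; in line its origin is at rack x = -37 mm.
- jar4: frosted glass jar with a grey flip-top lid, 46 mm diameter, 100 mm high, 0.10 to 0.21 kg; fourth of the row counted from the rack's -y end, jars spaced about 55 mm. Origin under its centre. It starts upright on the bench, standing out 20 to 53 mm in front of the end panels' front edges; in line its origin is at rack x = -37 mm.
- tin1: aluminium tin, 52 mm diameter, 70 mm high, standing at the back inside the rack behind the row; bystander. Origin under its centre.
- tin2: aluminium tin, 52 mm diameter, 70 mm high, standing at the back inside the rack behind the row; bystander. Origin under its centre.
There are look-alikes about, which are no part of the job. Leave any purple or turquoise look-alike of the jar4 alone. What is shaped like the jar3 but pink is not meant.

How it is judged:
On the way, in this order (a step that is already met when the one before it is completed fails the run):
1. all four jars in line, flush with the end panels' front edges (5 mm either way), with the straightedge's front face at the row (x of jar1 in the frame of rack between -0.042 and -0.032 m and y of jar1 in the frame of rack between -0.092 and 0.092 m and angle between each of jar1, jar2, jar3, jar4's own z axis and vertical below 0.08 rad and x of jar2 in the frame of rack between -0.042 and -0.032 m and y of jar2 in the frame of rack between -0.092 and 0.092 m and x of jar3 in the frame of rack between -0.042 and -0.032 m and y of jar3 in the frame of rack between -0.092 and 0.092 m and x of jar4 in the frame of rack between -0.042 and -0.032 m and y of jar4 in the frame of rack between -0.092 and 0.092 m and x of straightedge in the frame of rack above -0.085 m and height (world z) of straightedge below 0.03 m), for 0.1 s.
2. guard bar fully down (within 0.05 rad) with the jars still in line (x of jar1 in the frame of rack between -0.042 and -0.032 m and y of jar1 in the frame of rack between -0.092 and 0.092 m and angle between each of jar1, jar2, jar3, jar4's own z axis and vertical below 0.08 rad and x of jar2 in the frame of rack between -0.042 and -0.032 m and y of jar2 in the frame of rack between -0.092 and 0.092 m and x of jar3 in the frame of rack between -0.042 and -0.032 m and y of jar3 in the frame of rack between -0.092 and 0.092 m and x of jar4 in the frame of rack between -0.042 and -0.032 m and y of jar4 in the frame of rack between -0.092 and 0.092 m and value of joint guard below 0.05 rad), for 0.2 s.
At the end, for the whole second after the job is handed in: All four jars upright between the end panels, fronts within 5 mm of the panels' front edges; guard bar within 0.05 rad of fully down; straightedge standing on the mat, its front-face middle and handle each within 85 mm of the mat's centre; all at rest, bystanders within 20 mm of their places (all of step 2 and horizontal distance between each of straightedge, handle and mat below 0.085 m and height (world z) of straightedge between 0.001 and 0.008 m and angle between straightedge's own z axis and vertical below 0.06 rad and contact force between straightedge and mat above 0.5 N and linear speed of each of straightedge, jar1, jar2, jar3, jar4 below 0.01 m/s); the robot touches nothing.
It fails at once if a jar touched by the hand or arm (over 2 N) (contact force between any of the fingers, the arm and jar1 above 2 N or contact force between any of the fingers, the arm and jar2 above 2 N or contact force between any of the fingers, the arm and jar3 above 2 N or contact force between any of the fingers, the arm and jar4 above 2 N).
It fails at once if a jar knocked over (tipped over 0.3 rad) (angle between any of jar1, jar2, jar3, jar4's own z axis and vertical above 0.3 rad).
It fails at once if a bystander shifted over 20 mm (distance of any of tin1, tin2, canister, scoop, brush, dipper, peg1, peg2 from where it was at the start of the episode above 0.02 m).
It also fails if it takes over 72 s, if anything falls off the work surface, if the arm or the gripper's body presses on something with over 40 N, if the wrist force passes 120 N, or if a joint passes its speed limit or range.

## Working session

There is one attempt and no reset: what is moved stays moved. The work goes in short steps, Python scripts to look and compute and a tool call to move; the robot and the scene stay as the last step left them, time stands still between calls to the robot, and variables do not carry over. Pictures are saved under pics/ and viewed, at most 11 in all, crops included, and the job is handed in when it is done.

Besides the shell and the picture viewer there is one more tool, called as a command line: name --argument value ..., lists and objects as JSON in quotes. move_arm: Moves the arm, as the interface text tells. Scaled input: -1 to 1 covers 25 mm each way for a shift and 30 degrees each way for a turn. Its arguments: {"type":"object","properties":{"targets":{"type":"array"},"claw":{"type":"number"},"newtons":{"type":"number"}},"required":["targets"]}

```bash
mkdir -p pics; ls
python3 - <<'E'
from station import sensors,cams,order,manip
import cv2,numpy as np
for n in ["scene","side"]:
    im=cams.snapshot(n); cv2.imwrite(f"pics/{n}0.png",cv2.resize(im[:,:,::-1],(800,600),interpolation=cv2.INTER_CUBIC)); np.save(f"pics/{n}0.npy",im)
    m=cams.camera_model(n); print(n,m["fx"],m["cx"],m["cy"],np.round(m["extrinsics"],3).tolist())
s=sensors.sense(); print(s["t"],s["tcp_pos"],s["tool_rot"],manip.grasp_offset)
E
```

```text
pics
scene 367.4177960455323 258.61953441427437 191.9348636490151 [[-0.859, 0.512, 0.005, 0.486], [0.384, 0.652, -0.654, -0.191], [-0.338, -0.56, -0.756, 1.336], [0.0, 0.0, 0.0, 1.0]]
side 379.60851038034747 257.98083222819076 192.35705476205428 [[0.735, -0.678, -0.001, -0.409], [-0.431, -0.467, -0.772, 0.352], [0.523, 0.568, -0.636, 0.759], [0.0, 0.0, 0.0, 1.0]]
0.1 [0.27357343 0.56121761 0.23043478] [ 2.24955366e-01  9.74368573e-01 -9.05785449e-04 -3.81972313e-04] 0.0187
```

View pics/scene0.png

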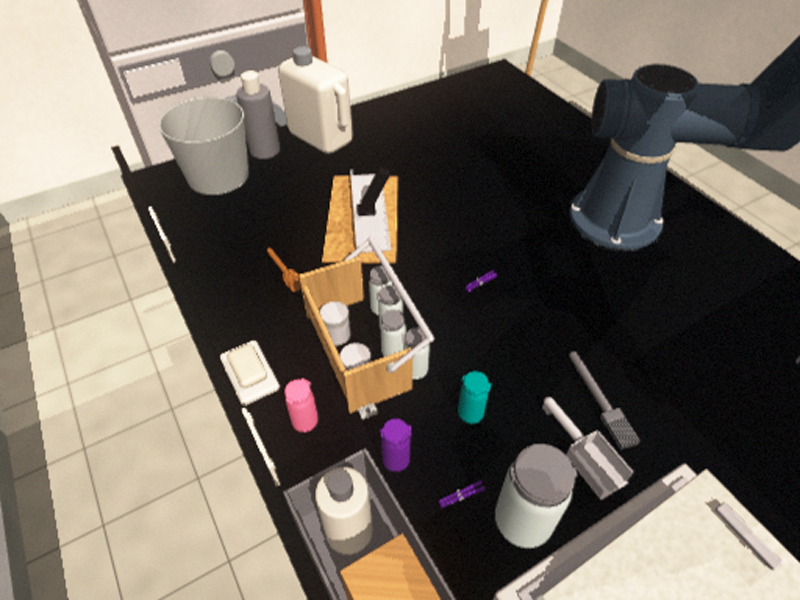

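View pics/side0.png

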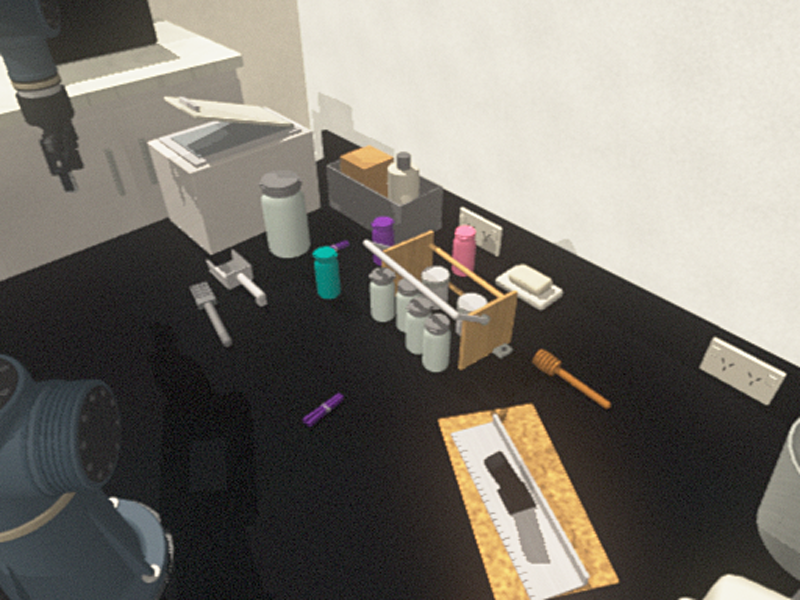

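The scene picture shows the rack at about (360,330) with jars (378,285), (390,305), (392,333) and (417,355), the guard bar (370,245)-(430,335), and the mat with the straightedge at (360,218). The look-alikes are pink (300,405), purple (396,445) and turquoise (474,397); the four frosted grey-lidded jars in front of the rack fit the description. I'll confirm that in enlarged crops.

Run:
```python
import cv2,numpy as np
for n,(x0,y0,w,h) in {"scene":(185,150,100,120),"side":(222,140,120,110)}.items():
    im=np.load(f"pics/{n}0.npy")[y0:y0+h,x0:x0+w,::-1]
    im=cv2.resize(im,None,fx=5,fy=5,interpolation=cv2.INTER_CUBIC)
    im=np.clip(im.astype(float)*1.2,0,255).astype(np.uint8)
    cv2.imwrite(f"pics/{n}_c.png",im)
```

```text
(no output)
```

View pics/scene_c.png

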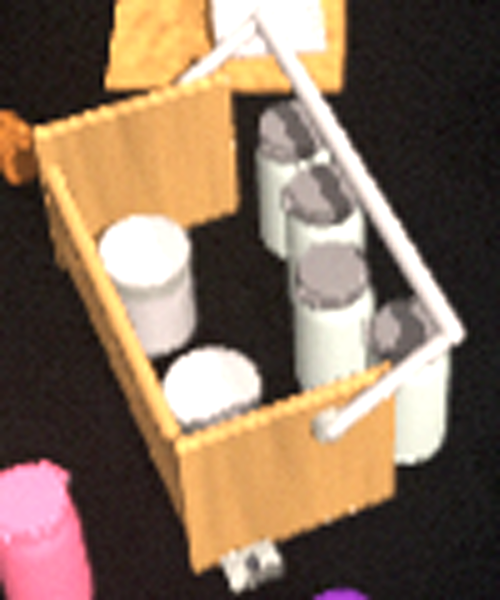

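View pics/side_c.png

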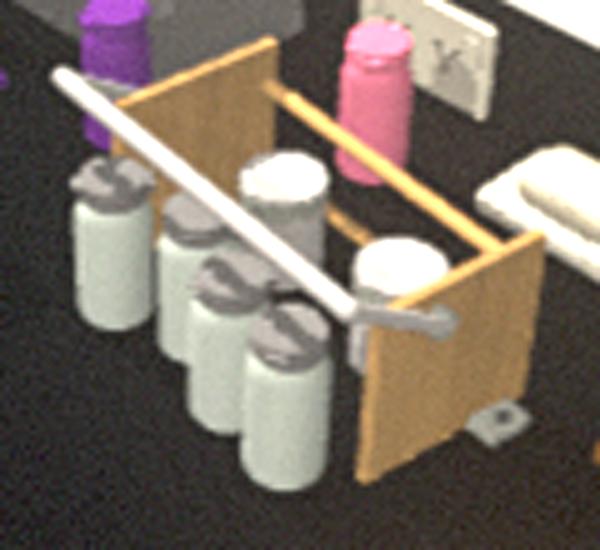

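The crops show four frosted jars with grey lids, lids in the scene crop at (290,130), (320,195), (333,270) and (403,325). They fit the description, and the purple, pink and turquoise ones are look-alikes. Next I'll fit poses from the clicked points.

```bash
cat > h.py <<'E'
import numpy as np
from scipy.optimize import least_squares
from station import cams
C={n:cams.camera_model(n) for n in("scene","side")}
def proj(n,P,m=None):
    m=m or C[n]; P=np.atleast_2d(P); E=np.array(m["extrinsics"]); c=P@E[:3,:3].T+E[:3,3]
    return np.c_[m["fx"]*c[:,0]/c[:,2]+m["cx"],m["fy"]*c[:,1]/c[:,2]+m["cy"]]
def ray(n,uv,z,m=None):
    m=m or C[n]; E=np.array(m["extrinsics"]); R=E[:3,:3]; o=-R.T@E[:3,3]
    d=R.T@np.array([(uv[0]-m["cx"])/m["fx"],(uv[1]-m["cy"])/m["fy"],1]); return o+d*(z-o[2])/d[2]
def tf(p,L): # p=x,y,yaw ; L local mm
    L=np.atleast_2d(np.array(L,float))/1000; c,s=np.cos(p[2]),np.sin(p[2])
    return np.c_[p[0]+c*L[:,0]-s*L[:,1],p[1]+s*L[:,0]+c*L[:,1],L[:,2]]
E
python3 - <<'E'
from h import *
S=lambda x,y:("scene",(185+x/5-.5+.1,150+y/5-.5+.1))
D=lambda x,y:("side",(222+x/5-.4,140+y/5-.4))
obs=[(S(395,493),(-60,120,0)),(S(192,572),(60,120,0)),(S(181,443),(60,120,120)),(S(230,80),(-60,-112,120)),(S(238,210),(-60,-112,0)),(S(37,130),(60,-120,120)),
(D(360,480),(-60,-120,0)),(D(523,392),(60,-120,0)),(D(545,237),(60,-120,120)),(D(275,42),(60,116,120)),(D(115,103),(-60,112,120))]
bars=[(S(258,15),-130),(S(460,335),130),(D(62,75),130),(D(355,308),-130)]
def res(p):
    r=[proj(n,tf(p,[L]))[0]-uv for (n,uv),L in obs]
    q=p[3]-.611
    r+=[proj(n,tf(p,[(-20-80*np.cos(q),y,100+80*np.sin(q))]))[0]-uv for (n,uv),y in bars]
    return np.array(r).ravel()
s=least_squares(res,[0.7,0,0,1.2],loss="soft_l1"); print("rack",s.x.round(4),"res",res(s.x).reshape(-1,2).round(1).tolist())
p=s.x; np.save("rack.npy",p)
def loc(P):
    d=P[:2]-p[:2];c,sn=np.cos(p[2]),np.sin(p[2]); return np.round([1000*(c*d[0]+sn*d[1]),1000*(-sn*d[0]+c*d[1])],0)
for j,(a,b) in enumerate(zip([S(290,130),S(320,195),S(333,270),S(403,325)],[D(290,325),D(235,272),D(195,212),D(112,175)])):
    print("jar",j+1,loc(ray(*a,.098)),loc(ray(*b,.098)))
for b in [D(285,488),D(222,432),D(115,328)]:
    P=ray(*b,0);E=np.array(C["side"]["extrinsics"]);o=-E[:3,:3].T@E[:3,3];d=(P-o)[:2];print("base",loc(P[:2]+.023*d/np.linalg.norm(d)))
print(ray("scene",(481/1.5625,281/1.5625),0),"peg", ray("side",(323/1.5625,410/1.5625),0))
# mat corners by colour
import cv2
for n in("scene","side"):
    im=np.load(f"pics/{n}0.npy"); h=cv2.cvtColor(im,cv2.COLOR_RGB2HSV)
    k=((h[...,0]>8)&(h[...,0]<25)&(h[...,1]>110)&(h[...,2]>90)).astype(np.uint8)
    N,l,st,ce=cv2.connectedComponentsWithStats(k)
    for i in range(1,N):
        if st[i,4]>250: print(n,st[i],ce[i].round(0))
E
```

```text
rack [ 0.6903  0.0334 -0.1098  1.2324] res [[0.3, 0.7], [0.8, 0.6], [-0.2, 1.8], [0.5, -0.5], [0.8, 0.3], [-1.1, -0.1], [0.7, 1.5], [-0.1, 1.1], [0.5, -0.5], [-0.5, -0.2], [0.1, 1.6], [0.1, -0.5], [-1.0, 0.5], [-0.3, -0.4], [0.1, 0.9]]
jar 1 [-82. -78.] [-81. -76.]
jar 2 [-78. -24.] [-77. -25.]
jar 3 [-62.  29.] [-63.  30.]
jar 4 [-81.  79.] [-81.  86.]
base [-80. -77.]
base [-82. -22.]
base [-81.  88.]
[0.3828549  0.00713486 0.        ] peg [0.38854406 0.01141758 0.        ]
scene [194   0  15  40 329] [202.  18.]
scene [ 171  112   93  153 3565] [221. 193.]
scene [245 112  10  57 387] [250. 137.]
scene [ 218  341   64   43 1744] [248. 367.]
side [218  93  33  32 538] [235. 106.]
side [ 245  148   86   89 1646] [297. 192.]
side [341 223  50  38 398] [362. 240.]
side [ 280  258  116  126 4373] [337. 320.]
```

Run:
```python
import cv2,numpy as np
a=np.load("pics/scene0.npy")[102:174,200:262,::-1]; b=np.load("pics/side0.npy")[254:384,276:400,::-1]
a=cv2.resize(a,None,fx=5,fy=5,interpolation=cv2.INTER_CUBIC);b=cv2.resize(b,None,fx=3.9,fy=3.9,interpolation=cv2.INTER_CUBIC)
o=np.zeros((520,800,3),np.uint8);o[:a.shape[0],:a.shape[1]]=a;o[:b.shape[0],312:312+b.shape[1]]=b[:520,:488]
cv2.imwrite("pics/mat.png",o)
```

```text
(no output)
```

View pics/mat.png

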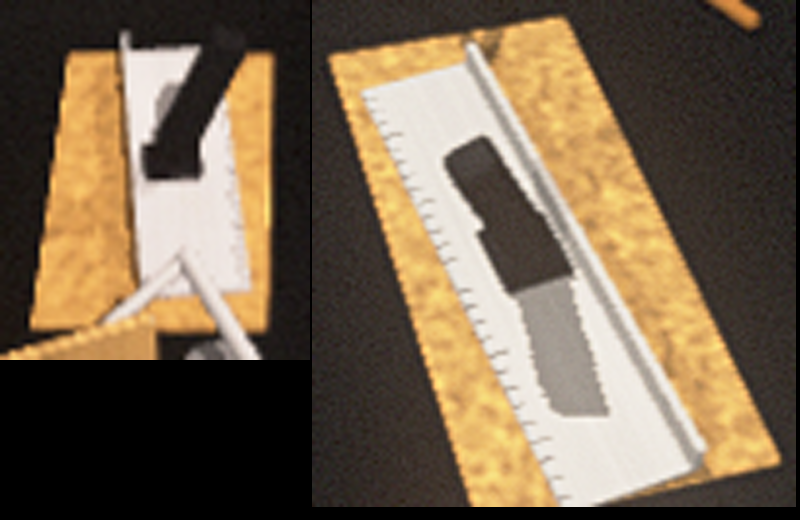

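The crop shows the straightedge lying across the mat, its lip facing away from the robot. The lip ends are at (472,42) and (706,452) in the side half, and the handle top is near (468,150).

Run:
```python
from h import *
S=lambda x,y:("scene",(200+x/5-.4,102+y/5-.4))
D=lambda x,y:("side",(276+(x-312)/3.9-.4,254+y/3.9-.4))
M=[(S(68,52),(80,-150,4)),(S(273,55),(-80,-150,4)),(S(265,330),(-80,150,4)),(S(30,328),(80,150,4)),(D(330,58),(-80,150,4)),(D(565,17),(80,150,4)),(D(780,462),(80,-150,4))]
T=[(S(124,34),(-2,-135,26)),(S(250,290),(-75,135,6)),(D(362,92),(-75,135,8)),(D(706,452),(0,-135,26)),(D(472,42),(-2,135,26)),(S(230,38),(-75,0,118)),(D(466,152),(-75,0,118))]
def fit(o,x0):
    f=lambda p:np.array([proj(n,tf(p,[L]))[0]-uv for (n,uv),L in o]).ravel()
    s=least_squares(f,x0,loss="soft_l1"); return s.x,f(s.x).reshape(-1,2).round(1).tolist()
m,r=fit(M,[.6,-.3,0]);print("mat",m.round(4),r)
t,r=fit(T,m);print("se",t.round(4),r)
np.save("mat.npy",m);np.save("se.npy",t)
from station import sensors
from scipy.spatial.transform import Rotation as R
# tool target
yaw=t[2]; 
def toolrot(yaw,sgn):
    z=R.from_euler('z',yaw).apply([.423,0,-.906]);y=sgn*R.from_euler('z',yaw).apply([0,1,0]);z/=np.linalg.norm(z);x=np.cross(y,z);return R.from_matrix(np.c_[x,y,z])
g=tf(t,[(-64,0,94)])[0]; s=sensors.sense(); r0=R.from_quat(s["tool_rot"])
for sg in(1,-1):
    r=toolrot(yaw,sg);print(sg,"grip",g,"tcp",g+r.as_matrix()[:,2]*.0187,"rv deg",np.degrees((r*r0.inv()).as_rotvec()).round(1))
print(s["tcp_pos"],r0.as_matrix().round(2).tolist())
```

```text
mat [ 0.5021 -0.2992 -0.5434] [[-0.1, 0.2], [0.0, -0.0], [0.4, -0.1], [-0.3, -0.0], [-0.3, -0.8], [-0.1, -0.2], [0.3, 0.5]]
se [ 0.5152 -0.3192 -0.4355] [[0.0, 0.1], [-0.1, 0.3], [-0.1, -0.5], [-0.5, -0.5], [-0.1, 0.3], [0.1, -0.3], [0.7, 1.4]]
1 grip [ 0.45714392 -0.29215827  0.094     ] tcp [ 0.46431656 -0.29549558  0.07705581] rv deg [-10.7 -22.7   1.1]
-1 grip [ 0.45714392 -0.29215827  0.094     ] tcp [ 0.46431656 -0.29549558  0.07705581] rv deg [  34.9  -16.8 -174.8]
[0.27357343 0.56121761 0.23043478] [[-0.9, 0.44, -0.0], [0.44, 0.9, -0.0], [0.0, -0.0, -1.0]]
```

move_arm --targets '[{"dx":0.7,"dy":-1,"dz":0.1},{"dx":0.7,"dy":-1,"dz":0.1},{"dx":0.7,"dy":-1,"dz":0.1},{"dx":0.7,"dy":-1,"dz":0.1},{"dx":0.7,"dy":-1,"dz":0},{"dx":0.7,"dy":-1,"dz":0},{"dx":0.7,"dy":-1,"dz":0},{"dx":0.7,"dy":-1,"dz":0},{"dx":0.7,"dy":-1,"dz":0},{"dx":0.7,"dy":-1,"dz":0}]' --claw 100 --newtons 60

```text
schema error: expected keys dx, dy, dz, rx, ry, rz
```

move_arm --targets '[{"dy":-1},{"dy":-1},{"dy":-1},{"dy":-1},{"dy":-1},{"dy":-1},{"dy":-1},{"dy":-1},{"dy":-1},{"dy":-1}]'

```text
schema error: expected keys dx, dy, dz, rx, ry, rz
```

move_arm --targets '[{"dy":-1,"rx":-0.036,"ry":-0.076},{"dy":-1,"rx":-0.036,"ry":-0.076},{"dy":-1,"rx":-0.036,"ry":-0.076},{"dy":-1,"rx":-0.036,"ry":-0.076},{"dy":-1,"rx":-0.036,"ry":-0.076},{"dy":-1,"rx":-0.036,"ry":-0.076},{"dy":-1,"rx":-0.036,"ry":-0.076},{"dy":-1,"rx":-0.036,"ry":-0.076},{"dy":-0.5,"rx":-0.036,"ry":-0.076},{"dy":-0.5,"rx":-0.036,"ry":-0.076}]'

```text
schema error: expected keys dx, dy, dz, rx, ry, rz
```

```bash
cat >> h.py <<'E'
from scipy.spatial.transform import Rotation as R
from station import sensors
def toolrot(yaw,tilt=25):
    t=np.radians(tilt); q=R.from_euler('z',yaw)
    z=q.apply([np.sin(t),0,-np.cos(t)]);y=q.apply([0,1,0]);return R.from_matrix(np.c_[np.cross(y,z),y,z])
def need(pos,rot):
    s=sensors.sense(); d=(np.array(pos)-s["tcp_pos"])/.025; rv=(rot*R.from_quat(s["tool_rot"]).inv()).as_rotvec()/np.radians(30)
    print("t",round(s["t"],2),"tcp",np.round(s["tcp_pos"],4),"units d",d.round(2),"r",rv.round(3),"q",np.round(s["q"],2),"F",np.round(s["force"],1))
def segrasp(p,z=0,back=0,tilt=25):
    g=tf(p,[(-64,0,90)])[0]+[0,0,z]; r=toolrot(p[2],tilt); return g+r.as_matrix()[:,2]*(.0187-back),r
E
python3 - <<'E'
from h import *
t=np.load("se.npy")
need(*segrasp(t,.004,.08))
E
```

```text
t 0.1 tcp [0.2736 0.5612 0.2304] units d [  6.4  -33.7   -3.24] r [-0.355 -0.754  0.035] q [ 0.94  0.53  1.43 -0.    1.18 -0.18] F [-0.1  0.3  0.3]
```

All six keys are required.

move_arm --targets '[{"dx":0.7,"dy":-1,"dz":0.1,"rx":0,"ry":0,"rz":0},{"dx":0.7,"dy":-1,"dz":0.1,"rx":0,"ry":0,"rz":0},{"dx":0.7,"dy":-1,"dz":0.1,"rx":0,"ry":0,"rz":0},{"dx":0.7,"dy":-1,"dz":0.1,"rx":0,"ry":0,"rz":0},{"dx":0.7,"dy":-1,"dz":0,"rx":0,"ry":0,"rz":0},{"dx":0.7,"dy":-1,"dz":0,"rx":0,"ry":0,"rz":0},{"dx":0.7,"dy":-1,"dz":0,"rx":0,"ry":0,"rz":0},{"dx":0.7,"dy":-1,"dz":0,"rx":0,"ry":0,"rz":0},{"dx":0.7,"dy":-1,"dz":0,"rx":0,"ry":0,"rz":0},{"dx":0.7,"dy":-1,"dz":0,"rx":0,"ry":0,"rz":0}]' --claw 100 --newtons 60

```text
t: 1.35
tcp_pos: [0.4492, 0.3107, 0.2409]
tool_rot: [0.225, 0.974, -0.0, -0.0]
force: [0.2, -0.2, 0.4]
finger_gap: 1.002
gripper_force: 0.0
```

move_arm --targets '[{"dx":0,"dy":-1,"dz":0,"rx":0,"ry":0,"rz":0},{"dx":0,"dy":-1,"dz":0,"rx":0,"ry":0,"rz":0},{"dx":0,"dy":-1,"dz":0,"rx":0,"ry":0,"rz":0},{"dx":0,"dy":-1,"dz":0,"rx":0,"ry":0,"rz":0},{"dx":0,"dy":-1,"dz":0,"rx":0,"ry":0,"rz":0},{"dx":0,"dy":-1,"dz":0,"rx":0,"ry":0,"rz":0},{"dx":0,"dy":-1,"dz":0,"rx":0,"ry":0,"rz":0},{"dx":0,"dy":-1,"dz":0,"rx":0,"ry":0,"rz":0},{"dx":0,"dy":-1,"dz":0,"rx":0,"ry":0,"rz":0},{"dx":0,"dy":-1,"dz":0,"rx":0,"ry":0,"rz":0}]'

```text
t: 2.6
tcp_pos: [0.4486, 0.0609, 0.2411]
tool_rot: [0.225, 0.974, -0.0, -0.0]
force: [-0.4, 0.6, 0.4]
finger_gap: 1.0
gripper_force: 0.0
```

move_arm --targets '[{"dx":0,"dy":-1,"dz":0,"rx":-0.036,"ry":-0.076,"rz":0},{"dx":0,"dy":-1,"dz":0,"rx":-0.036,"ry":-0.076,"rz":0},{"dx":0,"dy":-1,"dz":0,"rx":-0.036,"ry":-0.076,"rz":0},{"dx":0,"dy":-1,"dz":0,"rx":-0.036,"ry":-0.076,"rz":0},{"dx":0,"dy":-1,"dz":0,"rx":-0.036,"ry":-0.076,"rz":0},{"dx":0,"dy":-1,"dz":0,"rx":-0.036,"ry":-0.076,"rz":0},{"dx":0,"dy":-1,"dz":0,"rx":-0.036,"ry":-0.076,"rz":0},{"dx":0,"dy":-1,"dz":0,"rx":-0.036,"ry":-0.076,"rz":0},{"dx":0,"dy":-0.5,"dz":0,"rx":-0.036,"ry":-0.076,"rz":0},{"dx":0,"dy":-0.5,"dz":0,"rx":-0.036,"ry":-0.076,"rz":0}]'

```text
t: 3.85
tcp_pos: [0.4486, -0.1638, 0.2411]
tool_rot: [0.22, 0.951, -0.047, 0.214]
force: [-0.0, 0.5, 0.0]
finger_gap: 1.001
gripper_force: 0.0
```

Run:
```python
from h import *
t=np.load("se.npy")
need(*segrasp(t,.004,.08))
```

```text
t 3.85 tcp [ 0.4486 -0.1638  0.2411] units d [-0.6  -4.7  -3.66] r [-0.004  0.012  0.034] q [-0.64  0.19  2.09  0.2   0.43 -1.92] F [-0.   0.5  0. ]
```

move_arm --targets '[{"dx":-0.1,"dy":-0.8,"dz":-0.5,"rx":0,"ry":0,"rz":0.03},{"dx":-0.1,"dy":-0.8,"dz":-0.5,"rx":0,"ry":0.01,"rz":0},{"dx":-0.1,"dy":-0.8,"dz":-0.6,"rx":0,"ry":0,"rz":0},{"dx":-0.1,"dy":-0.8,"dz":-0.7,"rx":0,"ry":0,"rz":0},{"dx":-0.1,"dy":-0.8,"dz":-0.7,"rx":0,"ry":0,"rz":0},{"dx":-0.1,"dy":-0.7,"dz":-0.66,"rx":0,"ry":0,"rz":0},{"dx":0.3,"dy":-0.14,"dz":-0.72,"rx":0,"ry":0,"rz":0},{"dx":0.31,"dy":-0.14,"dz":-0.72,"rx":0,"ry":0,"rz":0},{"dx":0.31,"dy":-0.14,"dz":-0.73,"rx":0,"ry":0,"rz":0},{"dx":0.31,"dy":-0.15,"dz":-0.73,"rx":0,"ry":0,"rz":0}]'

```text
t: 5.1
tcp_pos: [0.473, -0.2967, 0.087]
tool_rot: [0.214, 0.955, -0.045, 0.2]
force: [0.7, 0.4, -0.0]
finger_gap: 1.0
gripper_force: 0.0
```

Run:
```python
from h import *
import cv2
t=np.load("se.npy")
need(*segrasp(t,.004,.0))
m=cams.camera_model("wrist");im=cams.snapshot("wrist")
np.save("pics/w1.npy",im);cv2.imwrite("pics/w1.png",im[:,:,::-1])
print(proj("",tf(t,[(-64,0,94),(0,-135,26),(0,135,26),(-75,135,8)]),m).round(0).tolist())
```

```text
t 5.1 tcp [ 0.473  -0.2967  0.087 ] units d [-0.35  0.05 -0.4 ] r [-0.017 -0.04   0.012] q [-0.85  0.61  2.03  0.92  0.2  -2.85] F [ 0.7  0.4 -0. ]
[[249.0, 231.0], [81.0, 224.0], [424.0, 222.0], [451.0, 124.0]]
```

View pics/w1.png

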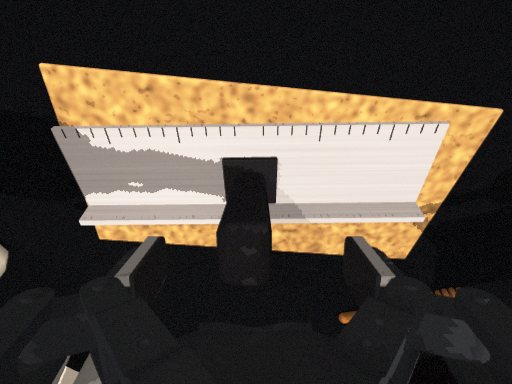

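The wrist view shows the handle between the open fingers at (248,230), but q6 is at its -2.85 limit, so I'll use the half-turned grasp, backing off while turning.

move_arm --targets '[{"dx":-0.4,"dy":0.15,"dz":0.7,"rx":0,"ry":0,"rz":0},{"dx":-0.4,"dy":0.15,"dz":0.7,"rx":0,"ry":0,"rz":0},{"dx":0,"dy":0,"dz":0,"rx":0.121,"ry":-0.057,"rz":-0.305},{"dx":0,"dy":0,"dz":0,"rx":0.121,"ry":-0.057,"rz":-0.305},{"dx":0,"dy":0,"dz":0,"rx":0.121,"ry":-0.057,"rz":-0.305},{"dx":0,"dy":0,"dz":0,"rx":0.121,"ry":-0.057,"rz":-0.305},{"dx":0,"dy":0,"dz":0,"rx":0.121,"ry":-0.057,"rz":-0.305},{"dx":0,"dy":0,"dz":0,"rx":0.121,"ry":-0.057,"rz":-0.305},{"dx":0,"dy":0,"dz":0,"rx":0.121,"ry":-0.057,"rz":-0.305},{"dx":0,"dy":0,"dz":0,"rx":0.121,"ry":-0.057,"rz":-0.305}]'

```text
t: 6.4
tcp_pos: [0.4525, -0.2889, 0.1229]
tool_rot: [0.779, 0.592, 0.094, 0.181]
force: [0.4, -0.0, -0.3]
finger_gap: 1.0
gripper_force: 0.0
```

move_arm --targets '[{"dx":0,"dy":0,"dz":0,"rx":0.121,"ry":-0.057,"rz":-0.305},{"dx":0,"dy":0,"dz":0,"rx":0.121,"ry":-0.057,"rz":-0.305},{"dx":0,"dy":0,"dz":0,"rx":0.121,"ry":-0.057,"rz":-0.305},{"dx":0,"dy":0,"dz":0,"rx":0.121,"ry":-0.057,"rz":-0.305},{"dx":0,"dy":0,"dz":0,"rx":0.121,"ry":-0.057,"rz":-0.305},{"dx":0,"dy":0,"dz":0,"rx":0.121,"ry":-0.057,"rz":-0.305},{"dx":0,"dy":0,"dz":0,"rx":0.121,"ry":-0.057,"rz":-0.305},{"dx":0,"dy":0,"dz":0,"rx":0.121,"ry":-0.057,"rz":-0.305},{"dx":0,"dy":0,"dz":0,"rx":0.121,"ry":-0.057,"rz":-0.305},{"dx":0,"dy":0,"dz":0,"rx":0.121,"ry":-0.057,"rz":-0.305}]'

```text
t: 7.65
tcp_pos: [0.4525, -0.2889, 0.1229]
tool_rot: [0.955, -0.215, 0.2, 0.043]
force: [0.3, -0.2, -0.4]
finger_gap: 1.005
gripper_force: 0.0
```

```bash
sed -i 's/y=q.apply(\[0,1,0\])/y=q.apply([0,-1,0])/' h.py
python3 - <<'E'
from h import *
t=np.load("se.npy")
need(*segrasp(t,.004,.04))
E
```

```text
t 7.65 tcp [ 0.4525 -0.2889  0.1229] units d [-0.14  0.02 -0.38] r [-0.025 -0.039  0.015] q [-0.87  0.51  2.06  0.73  0.26  0.46] F [ 0.3 -0.2 -0.4]
```

move_arm --targets '[{"dx":-0.14,"dy":0.02,"dz":-0.38,"rx":-0.025,"ry":-0.039,"rz":0.015},{"dx":0.2,"dy":-0.1,"dz":-0.48,"rx":0,"ry":0,"rz":0},{"dx":0.2,"dy":-0.1,"dz":-0.48,"rx":0,"ry":0,"rz":0},{"dx":0.2,"dy":-0.09,"dz":-0.48,"rx":0,"ry":0,"rz":0},{"dx":0,"dy":0,"dz":0,"rx":0,"ry":0,"rz":0},{"dx":0,"dy":0,"dz":0,"rx":0,"ry":0,"rz":0},{"dx":0,"dy":0,"dz":0,"rx":0,"ry":0,"rz":0},{"dx":0,"dy":0,"dz":0,"rx":0,"ry":0,"rz":0},{"dx":0,"dy":0,"dz":0,"rx":0,"ry":0,"rz":0},{"dx":0,"dy":0,"dz":0,"rx":0,"ry":0,"rz":0}]'

```text
t: 8.9
tcp_pos: [0.4649, -0.2958, 0.0782]
tool_rot: [0.954, -0.208, 0.211, 0.047]
force: [0.7, -0.1, -0.8]
finger_gap: 0.997
gripper_force: 0.0
```

Run:
```python
from h import *
t=np.load("se.npy")
need(*segrasp(t,.004,.0))
```

```text
t 8.9 tcp [ 0.4649 -0.2958  0.0782] units d [-0.02  0.01 -0.05] r [ 0.002 -0.003 -0.01 ] q [-0.87  0.63  2.06  1.31  0.18 -0.13] F [ 0.7 -0.1 -0.8]
```

move_arm --targets '[{"dx":0,"dy":0,"dz":0,"rx":0,"ry":0,"rz":0},{"dx":0,"dy":0,"dz":0,"rx":0,"ry":0,"rz":0},{"dx":0,"dy":0,"dz":0,"rx":0,"ry":0,"rz":0},{"dx":0,"dy":0,"dz":0,"rx":0,"ry":0,"rz":0},{"dx":0,"dy":0,"dz":0,"rx":0,"ry":0,"rz":0},{"dx":0,"dy":0,"dz":0,"rx":0,"ry":0,"rz":0},{"dx":0,"dy":0,"dz":0,"rx":0,"ry":0,"rz":0},{"dx":0,"dy":0,"dz":0,"rx":0,"ry":0,"rz":0},{"dx":0,"dy":0,"dz":0,"rx":0,"ry":0,"rz":0},{"dx":0,"dy":0,"dz":0,"rx":0,"ry":0,"rz":0}]' --claw 0 --newtons 100

```text
t: 10.15
tcp_pos: [0.4646, -0.2958, 0.0783]
tool_rot: [0.954, -0.209, 0.211, 0.047]
force: [-2.8, 0.6, 5.8]
finger_gap: 0.246
gripper_force: 98.2
```

Run:
```python
from h import *
t=np.load("se.npy"); s=sensors.sense()
rr=R.from_quat(s["tool_rot"]); p0=s["tcp_pos"]
print(s["finger_gap"],s["gripper_force"],s["force"])
# relation: straightedge pose in tool frame (from visual fit)
o=np.array([t[0],t[1],.004]); np.savez("rel.npz",o=rr.inv().apply(o-p0),r=(rr.inv()*R.from_euler('z',t[2])).as_quat())
rk=np.load("rack.npy")
for lx in(-140,-110,-60):
    q=np.array([*tf(rk,[(lx,0,0)])[0][:2],rk[2]])
    print(lx,q.round(3)); r=R.from_euler('z',rk[2])*(rr.inv()*R.from_euler('z',t[2])).inv()
    need(np.array([q[0],q[1],.002])-r.apply(rr.inv().apply(o-p0)),r)
```

```text
0.24597303910870053 98.15803170204163 [-2.79122487  0.62104554  5.78111324]
-140 [ 0.551  0.049 -0.11 ]
t 10.15 tcp [ 0.4646 -0.2958  0.0783] units d [ 1.24 14.02 -0.08] r [-0.    -0.     0.622] q [-0.87  0.63  2.07  1.31  0.18 -0.13] F [-2.8  0.6  5.8]
-110 [ 0.581  0.045 -0.11 ]
t 10.15 tcp [ 0.4646 -0.2958  0.0783] units d [ 2.44 13.89 -0.08] r [-0.    -0.     0.622] q [-0.87  0.63  2.07  1.31  0.18 -0.13] F [-2.8  0.6  5.8]
-60 [ 0.631  0.04  -0.11 ]
t 10.15 tcp [ 0.4646 -0.2958  0.0783] units d [ 4.42 13.67 -0.08] r [-0.    -0.     0.622] q [-0.87  0.63  2.07  1.31  0.18 -0.13] F [-2.8  0.6  5.8]
```

move_arm --targets '[{"dx":0,"dy":0,"dz":0.6,"rx":0,"ry":0,"rz":0},{"dx":0,"dy":0,"dz":1,"rx":0,"ry":0,"rz":0},{"dx":0,"dy":0.9,"dz":0.4,"rx":0,"ry":0,"rz":0.078},{"dx":0,"dy":0.9,"dz":0,"rx":0,"ry":0,"rz":0.078},{"dx":0,"dy":0.9,"dz":0,"rx":0,"ry":0,"rz":0.078},{"dx":0,"dy":0.9,"dz":0,"rx":0,"ry":0,"rz":0.078},{"dx":0,"dy":0.9,"dz":0,"rx":0,"ry":0,"rz":0.078},{"dx":0,"dy":0.9,"dz":0,"rx":0,"ry":0,"rz":0.078},{"dx":0,"dy":0.9,"dz":0,"rx":0,"ry":0,"rz":0.078},{"dx":0,"dy":0.9,"dz":0,"rx":0,"ry":0,"rz":0.078}]'

```text
t: 11.4
tcp_pos: [0.4637, -0.113, 0.1274]
tool_rot: [0.975, -0.049, 0.215, 0.011]
force: [-0.2, -0.2, -3.2]
finger_gap: 0.246
gripper_force: 98.3
```

move_arm --targets '[{"dx":0,"dy":0.85,"dz":0,"rx":0,"ry":0,"rz":0},{"dx":0,"dy":0.85,"dz":0,"rx":0,"ry":0,"rz":0},{"dx":0,"dy":0.85,"dz":0,"rx":0,"ry":0,"rz":0},{"dx":0.2,"dy":0.85,"dz":0,"rx":0,"ry":0,"rz":0},{"dx":0.2,"dy":0.85,"dz":0,"rx":0,"ry":0,"rz":0},{"dx":0.2,"dy":0.85,"dz":0,"rx":0,"ry":0,"rz":0},{"dx":0.2,"dy":0.85,"dz":0,"rx":0,"ry":0,"rz":0},{"dx":0.2,"dy":0.85,"dz":0,"rx":0,"ry":0,"rz":0},{"dx":0.2,"dy":0,"dz":0,"rx":0,"ry":0,"rz":0},{"dx":0,"dy":0,"dz":0,"rx":0,"ry":0,"rz":0}]'

```text
t: 12.65
tcp_pos: [0.4879, 0.0365, 0.1265]
tool_rot: [0.976, -0.049, 0.212, 0.01]
force: [-0.5, 0.8, -4.3]
finger_gap: 0.241
gripper_force: 98.4
```

```bash
cat >> h.py <<'E'
def goal(lx,ly=0,z=.002,pose=None):
    d=np.load("rel.npz"); rk=np.load("rack.npy"); p=rk if pose is None else pose
    q=tf(p,[(lx,ly,0)])[0]; q[2]=z; r=R.from_euler('z',p[2])*R.from_quat(d["r"]).inv(); return q-r.apply(d["o"]),r
E
python3 - <<'E'
from h import *
import cv2
need(*goal(-140,0,.002))
for n in("scene","side"): np.save(f"pics/{n}1.npy",cams.snapshot(n))
a=np.load("pics/side1.npy")[130:290,180:340,::-1]; b=np.load("pics/scene1.npy")[120:280,190:350,::-1]
o=np.hstack([cv2.resize(i,(400,400),interpolation=cv2.INTER_CUBIC) for i in(a,b)]);cv2.imwrite("pics/p1.png",np.clip(o*1.3,0,255))
E
```

```text
t 12.65 tcp [0.4879 0.0365 0.1265] units d [ 0.31  0.73 -2.01] r [-0.005 -0.013 -0.01 ] q [-0.17  0.48  2.18  0.5   0.06  1.01] F [-0.5  0.8 -4.3][ WARN:0@1.930] global loadsave.cpp:1063 imwrite_ Unsupported depth image for selected encoder is fallbacked to CV_8U.
```

View pics/p1.png

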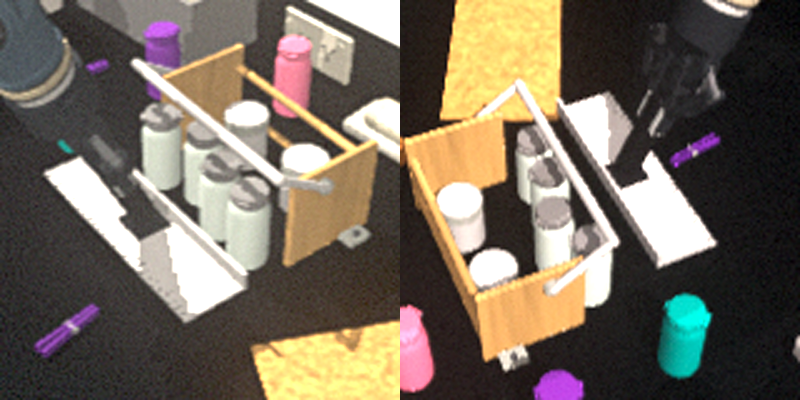

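The crop shows the straightedge hovering parallel in front of the row, with clear space to the jars, bar and peg. Now lower it.

move_arm --targets '[{"dx":0,"dy":0.15,"dz":0,"rx":-0.005,"ry":-0.013,"rz":-0.01},{"dx":0,"dy":0.2,"dz":-0.2,"rx":0,"ry":0,"rz":0},{"dx":0,"dy":0.2,"dz":-0.25,"rx":0,"ry":0,"rz":0},{"dx":0,"dy":0.18,"dz":-0.25,"rx":0,"ry":0,"rz":0},{"dx":0,"dy":0,"dz":-0.25,"rx":0,"ry":0,"rz":0},{"dx":0,"dy":0,"dz":-0.25,"rx":0,"ry":0,"rz":0},{"dx":0,"dy":0,"dz":-0.2,"rx":0,"ry":0,"rz":0},{"dx":0,"dy":0,"dz":-0.2,"rx":0,"ry":0,"rz":0},{"dx":0,"dy":0,"dz":-0.2,"rx":0,"ry":0,"rz":0},{"dx":0,"dy":0,"dz":0,"rx":0,"ry":0,"rz":0}]'

```text
t: 14.0
tcp_pos: [0.4977, 0.0535, 0.0974]
tool_rot: [0.977, -0.053, 0.208, 0.013]
force: [-0.8, -0.4, -3.5]
finger_gap: 0.245
gripper_force: 98.4
```

Run:
```python
from h import *
need(*goal(-115,0,.002));need(*goal(-60,0,.002))
```

```text
t 14.0 tcp [0.4977 0.0535 0.0974] units d [ 0.92 -0.06 -0.84] r [-0.001 -0.031  0.007] q [-0.12  0.56  2.16  0.88  0.    0.69] F [-0.8 -0.4 -3.5]
t 14.0 tcp [0.4977 0.0535 0.0974] units d [ 3.1  -0.3  -0.84] r [-0.001 -0.031  0.007] q [-0.12  0.56  2.16  0.88  0.    0.69] F [-0.8 -0.4 -3.5]
```

move_arm --targets '[{"dx":0.15,"dy":0,"dz":-0.05,"rx":0,"ry":0,"rz":0},{"dx":0.15,"dy":0,"dz":-0.05,"rx":0,"ry":0,"rz":0},{"dx":0.15,"dy":0,"dz":-0.05,"rx":0,"ry":0,"rz":0},{"dx":0.15,"dy":0,"dz":-0.1,"rx":0,"ry":0,"rz":0},{"dx":0.15,"dy":0,"dz":-0.1,"rx":0,"ry":-0.015,"rz":0.005},{"dx":0.1,"dy":0,"dz":-0.1,"rx":0,"ry":-0.015,"rz":0},{"dx":0,"dy":0,"dz":-0.1,"rx":0,"ry":0,"rz":0},{"dx":0,"dy":0,"dz":-0.1,"rx":0,"ry":0,"rz":0},{"dx":0,"dy":0,"dz":-0.05,"rx":0,"ry":0,"rz":0},{"dx":0,"dy":0,"dz":0,"rx":0,"ry":0,"rz":0}]'

```text
t: 15.25
tcp_pos: [0.5221, 0.054, 0.0851]
tool_rot: [0.976, -0.052, 0.211, 0.012]
force: [-0.2, 0.3, -4.1]
finger_gap: 0.242
gripper_force: 98.4
```

Run:
```python
from h import *
need(*goal(-115,0,.002));need(*goal(-60,0,.002))
```

```text
t 15.25 tcp [0.5221 0.054  0.0851] units d [-0.06 -0.08 -0.35] r [-0.003 -0.018  0.002] q [-0.11  0.6   2.11  0.73  0.    0.84] F [-0.2  0.3 -4.1]
t 15.25 tcp [0.5221 0.054  0.0851] units d [ 2.12 -0.32 -0.35] r [-0.003 -0.018  0.002] q [-0.11  0.6   2.11  0.73  0.    0.84] F [-0.2  0.3 -4.1]
```

move_arm --targets '[{"dx":0.2,"dy":-0.05,"dz":-0.05,"rx":0,"ry":0,"rz":0},{"dx":0.2,"dy":-0.03,"dz":-0.1,"rx":0,"ry":0,"rz":0},{"dx":0.2,"dy":-0.03,"dz":-0.1,"rx":0,"ry":-0.01,"rz":0},{"dx":0.2,"dy":-0.03,"dz":-0.05,"rx":0,"ry":0,"rz":0},{"dx":0.2,"dy":-0.03,"dz":0,"rx":0,"ry":0,"rz":0},{"dx":0.2,"dy":-0.02,"dz":0,"rx":0,"ry":0,"rz":0},{"dx":0.15,"dy":-0.02,"dz":0,"rx":0,"ry":0,"rz":0},{"dx":0.1,"dy":-0.02,"dz":0,"rx":0,"ry":0,"rz":0},{"dx":0.1,"dy":-0.02,"dz":0,"rx":0,"ry":0,"rz":0},{"dx":0.1,"dy":-0.02,"dz":0,"rx":0,"ry":0,"rz":0}]'

```text
t: 16.5
tcp_pos: [0.5632, 0.0475, 0.0776]
tool_rot: [0.976, -0.052, 0.213, 0.012]
force: [-3.2, 0.3, -4.0]
finger_gap: 0.244
gripper_force: 98.4
```

Run:
```python
from h import *
need(*goal(-60,0,.002))
```

```text
t 16.5 tcp [0.5632 0.0475 0.0776] units d [ 0.48 -0.06 -0.05] r [-0.002 -0.009  0.002] q [-0.12  0.64  2.02  0.05  0.05  1.51] F [-3.2  0.3 -4. ]
```

move_arm --targets '[{"dx":0.08,"dy":-0.01,"dz":0,"rx":0,"ry":0,"rz":0},{"dx":0.08,"dy":-0.01,"dz":-0.02,"rx":0,"ry":0,"rz":0},{"dx":0.06,"dy":-0.01,"dz":-0.02,"rx":0,"ry":0,"rz":0.002},{"dx":0.06,"dy":-0.01,"dz":0,"rx":0,"ry":0,"rz":0},{"dx":0.04,"dy":0,"dz":0,"rx":0,"ry":0,"rz":0},{"dx":0.04,"dy":0,"dz":0,"rx":0,"ry":0,"rz":0},{"dx":0.02,"dy":0,"dz":0,"rx":0,"ry":0,"rz":0},{"dx":0.02,"dy":0,"dz":0,"rx":0,"ry":0,"rz":0},{"dx":0,"dy":0,"dz":0,"rx":0,"ry":0,"rz":0},{"dx":0,"dy":0,"dz":0,"rx":0,"ry":0,"rz":0}]'

```text
t: 17.75
tcp_pos: [0.5734, 0.0464, 0.0767]
tool_rot: [0.976, -0.051, 0.214, 0.012]
force: [-3.4, -1.0, -2.2]
finger_gap: 0.243
gripper_force: 98.9
```

Run:
```python
from h import *
need(*goal(-60,0,.002)); print(sensors.sense()["ft_torque"])
```

```text
t 17.75 tcp [0.5734 0.0464 0.0767] units d [ 0.07 -0.02 -0.02] r [-0.002 -0.008  0.   ] q [-0.11  0.64  2.    0.04  0.07  1.52] F [-3.4 -1.  -2.2]
[ 0.1052959   1.07727658 -0.03268356]
```

move_arm --targets '[{"dx":0.02,"dy":0,"dz":0,"rx":0,"ry":0,"rz":0},{"dx":0.02,"dy":0,"dz":0,"rx":0,"ry":0,"rz":0},{"dx":0.02,"dy":0,"dz":0,"rx":0,"ry":0,"rz":0},{"dx":0.02,"dy":0,"dz":0,"rx":0,"ry":0,"rz":0},{"dx":0.01,"dy":0,"dz":0,"rx":0,"ry":0,"rz":0},{"dx":0.01,"dy":0,"dz":0,"rx":0,"ry":0,"rz":0},{"dx":0,"dy":0,"dz":0,"rx":0,"ry":0,"rz":0},{"dx":0,"dy":0,"dz":0,"rx":0,"ry":0,"rz":0},{"dx":0,"dy":0,"dz":0,"rx":0,"ry":0,"rz":0},{"dx":0,"dy":0,"dz":0,"rx":0,"ry":0,"rz":0}]'

```text
t: 19.0
tcp_pos: [0.5759, 0.0464, 0.0767]
tool_rot: [0.976, -0.051, 0.214, 0.012]
force: [-3.6, -0.5, -3.6]
finger_gap: 0.245
gripper_force: 98.7
```

Run:
```python
from h import *
import cv2
need(*goal(-60,0,.002)); print(sensors.sense()["ft_torque"])
for n in("scene","side"): np.save(f"pics/{n}2.npy",cams.snapshot(n))
a=np.load("pics/side2.npy")[140:240,240:340,::-1]; b=np.load("pics/scene2.npy")[150:250,190:290,::-1]
o=np.hstack([cv2.resize(i,(400,400),interpolation=cv2.INTER_CUBIC) for i in(a,b)]);cv2.imwrite("pics/p2.png",np.clip(o*1.3,0,255).astype(np.uint8))
```

```text
t 19.0 tcp [0.5759 0.0464 0.0767] units d [-0.03 -0.02 -0.02] r [-0.002 -0.008  0.   ] q [-0.11  0.64  1.99  0.04  0.07  1.52] F [-3.6 -0.5 -3.6]
[ 0.13774135  1.14221989 -0.11175055]
```

View pics/p2.png

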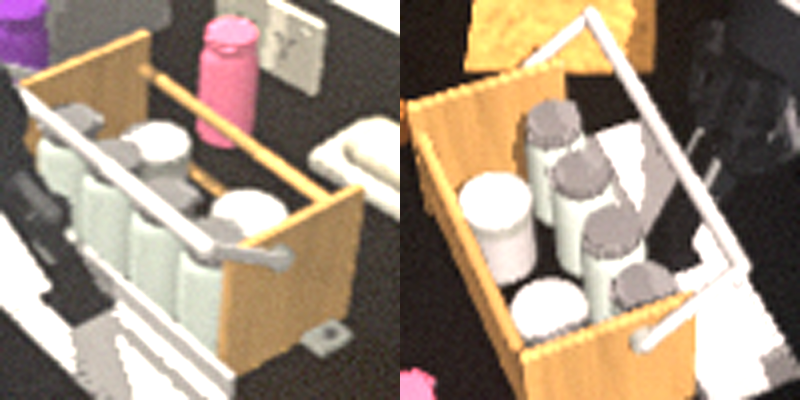

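The crop shows all four jars upright in the rack with the lip just about at the panel edge at (225,375). Creep on until it touches the panels.

move_arm --targets '[{"dx":0.02,"dy":0,"dz":0,"rx":0,"ry":0,"rz":0},{"dx":0.02,"dy":0,"dz":0,"rx":0,"ry":0,"rz":0},{"dx":0.01,"dy":0,"dz":0,"rx":0,"ry":0,"rz":0},{"dx":0.01,"dy":0,"dz":0,"rx":0,"ry":0,"rz":0},{"dx":0,"dy":0,"dz":0,"rx":0,"ry":0,"rz":0},{"dx":0,"dy":0,"dz":0,"rx":0,"ry":0,"rz":0},{"dx":0,"dy":0,"dz":0,"rx":0,"ry":0,"rz":0},{"dx":0,"dy":0,"dz":0,"rx":0,"ry":0,"rz":0},{"dx":0,"dy":0,"dz":0,"rx":0,"ry":0,"rz":0},{"dx":0,"dy":0,"dz":0,"rx":0,"ry":0,"rz":0}]'

```text
t: 20.35
tcp_pos: [0.5767, 0.0465, 0.0767]
tool_rot: [0.976, -0.051, 0.213, 0.012]
force: [-4.4, 0.5, -0.8]
finger_gap: 0.246
gripper_force: 99.1
```

Run:
```python
from h import *
need(*goal(-60,0,.002)); print(sensors.sense()["ft_torque"])
```

```text
t 20.35 tcp [0.5767 0.0465 0.0767] units d [-0.06 -0.02 -0.01] r [-0.003 -0.01   0.001] q [-0.11  0.64  1.99  0.03  0.08  1.53] F [-4.4  0.5 -0.8]
[-0.03610295  1.3833542  -0.19849395]
```

move_arm --targets '[{"dx":0.02,"dy":0,"dz":0,"rx":0,"ry":0,"rz":0},{"dx":0.02,"dy":0,"dz":0,"rx":0,"ry":0,"rz":0},{"dx":0.02,"dy":0,"dz":0,"rx":0,"ry":0,"rz":0},{"dx":0.01,"dy":0,"dz":0,"rx":0,"ry":0,"rz":0},{"dx":0,"dy":0,"dz":0,"rx":0,"ry":0,"rz":0},{"dx":0,"dy":0,"dz":0,"rx":0,"ry":0,"rz":0},{"dx":0,"dy":0,"dz":0,"rx":0,"ry":0,"rz":0},{"dx":0,"dy":0,"dz":0,"rx":0,"ry":0,"rz":0},{"dx":0,"dy":0,"dz":0,"rx":0,"ry":0,"rz":0},{"dx":0,"dy":0,"dz":0,"rx":0,"ry":0,"rz":0}]'

```text
t: 21.6
tcp_pos: [0.5771, 0.0467, 0.0762]
tool_rot: [0.976, -0.052, 0.211, 0.012]
force: [-5.9, -0.5, -0.7]
finger_gap: 0.246
gripper_force: 99.2
```

Run:
```python
from h import *
need(*goal(-60,0,.002)); print(sensors.sense()["ft_torque"])
need(*goal(-130,0,.002))
m=np.load("mat.npy"); need(*goal(34,0,.05,m)); need(*goal(34,0,.004,m))
```

```text
t 21.6 tcp [0.5771 0.0467 0.0762] units d [-0.07 -0.03  0.01] r [-0.004 -0.015  0.002] q [-0.11  0.65  1.99  0.03  0.08  1.53] F [-5.9 -0.5 -0.7]
[-0.00600033  1.58855634 -0.37048181]
t 21.6 tcp [0.5771 0.0467 0.0762] units d [-2.86  0.28  0.01] r [-0.004 -0.015  0.002] q [-0.11  0.65  1.99  0.03  0.08  1.53] F [-5.9 -0.5 -0.7]
t 21.6 tcp [0.5771 0.0467 0.0762] units d [ -3.75 -13.39   1.93] r [-0.007 -0.014 -0.826] q [-0.11  0.65  1.99  0.03  0.08  1.53] F [-5.9 -0.5 -0.7]
t 21.6 tcp [0.5771 0.0467 0.0762] units d [ -3.75 -13.39   0.09] r [-0.007 -0.014 -0.826] q [-0.11  0.65  1.99  0.03  0.08  1.53] F [-5.9 -0.5 -0.7]
```

move_arm --targets '[{"dx":-0.1,"dy":0.01,"dz":0,"rx":0,"ry":0,"rz":0},{"dx":-0.25,"dy":0.03,"dz":0,"rx":0,"ry":0,"rz":0},{"dx":-0.35,"dy":0.03,"dz":0.05,"rx":0,"ry":0,"rz":0},{"dx":-0.35,"dy":0.04,"dz":0.05,"rx":0,"ry":0,"rz":0},{"dx":-0.35,"dy":0.04,"dz":0.1,"rx":0,"ry":0,"rz":0},{"dx":-0.35,"dy":0.04,"dz":0.2,"rx":0,"ry":0,"rz":0},{"dx":-0.35,"dy":0.03,"dz":0.3,"rx":0,"ry":0,"rz":0},{"dx":-0.3,"dy":0.03,"dz":0.4,"rx":0,"ry":0,"rz":0},{"dx":-0.2,"dy":0,"dz":0.5,"rx":0,"ry":0,"rz":0},{"dx":0,"dy":0,"dz":0.5,"rx":0,"ry":0,"rz":0}]'

```text
t: 22.85
tcp_pos: [0.5134, 0.0527, 0.1302]
tool_rot: [0.976, -0.051, 0.213, 0.012]
force: [0.9, 0.2, -3.1]
finger_gap: 0.242
gripper_force: 98.4
```

move_arm --targets '[{"dx":0,"dy":-0.5,"dz":0,"rx":0,"ry":0,"rz":0},{"dx":0,"dy":-0.7,"dz":0,"rx":0,"ry":0,"rz":0},{"dx":0,"dy":-0.8,"dz":0,"rx":0,"ry":0,"rz":0},{"dx":0,"dy":-0.8,"dz":0,"rx":0,"ry":0,"rz":0},{"dx":0,"dy":-0.8,"dz":0,"rx":0,"ry":0,"rz":0},{"dx":0,"dy":-0.8,"dz":0,"rx":0,"ry":0,"rz":-0.08},{"dx":0,"dy":-0.8,"dz":0,"rx":0,"ry":0,"rz":-0.08},{"dx":0,"dy":-0.8,"dz":0,"rx":0,"ry":0,"rz":-0.08},{"dx":0,"dy":-0.8,"dz":0,"rx":0,"ry":0,"rz":-0.08},{"dx":0,"dy":-0.8,"dz":0,"rx":0,"ry":0,"rz":-0.08}]'

```text
t: 24.1
tcp_pos: [0.514, -0.1383, 0.1294]
tool_rot: [0.965, -0.154, 0.211, 0.034]
force: [0.5, -0.1, -3.8]
finger_gap: 0.247
gripper_force: 98.4
```

Run:
```python
from h import *
m=np.load("mat.npy"); need(*goal(34,0,.05,m)); need(*goal(34,0,.004,m))
```

```text
t 24.1 tcp [ 0.514  -0.1383  0.1294] units d [-1.22 -5.99 -0.2 ] r [-0.004 -0.007 -0.423] q [-0.52  0.5   2.08  0.54  0.16  0.85] F [ 0.5 -0.1 -3.8]
t 24.1 tcp [ 0.514  -0.1383  0.1294] units d [-1.22 -5.99 -2.04] r [-0.004 -0.007 -0.423] q [-0.52  0.5   2.08  0.54  0.16  0.85] F [ 0.5 -0.1 -3.8]
```

move_arm --targets '[{"dx":-0.12,"dy":-0.7,"dz":0,"rx":0,"ry":0,"rz":-0.05},{"dx":-0.14,"dy":-0.7,"dz":0,"rx":0,"ry":0,"rz":-0.05},{"dx":-0.14,"dy":-0.7,"dz":0,"rx":0,"ry":0,"rz":-0.05},{"dx":-0.14,"dy":-0.7,"dz":0,"rx":0,"ry":0,"rz":-0.05},{"dx":-0.14,"dy":-0.7,"dz":0,"rx":0,"ry":0,"rz":-0.05},{"dx":-0.14,"dy":-0.7,"dz":0,"rx":0,"ry":0,"rz":-0.05},{"dx":-0.14,"dy":-0.7,"dz":0,"rx":0,"ry":0,"rz":-0.05},{"dx":-0.14,"dy":-0.7,"dz":0,"rx":0,"ry":0,"rz":-0.05},{"dx":-0.12,"dy":-0.4,"dz":0,"rx":0,"ry":0,"rz":-0.02},{"dx":0,"dy":0,"dz":-0.2,"rx":0,"ry":0,"rz":0}]'

```text
t: 25.35
tcp_pos: [0.4837, -0.2884, 0.1245]
tool_rot: [0.942, -0.258, 0.207, 0.057]
force: [-0.1, 1.1, -3.6]
finger_gap: 0.245
gripper_force: 98.4
```

Run:
```python
from h import *
m=np.load("mat.npy"); need(*goal(34,0,.004,m))
```

```text
t 25.35 tcp [ 0.4837 -0.2884  0.1245] units d [-0.01  0.01 -1.85] r [-0.003 -0.004 -0.006] q [-0.79  0.53  2.01  0.53  0.21  0.81] F [-0.1  1.1 -3.6]
```

move_arm --targets '[{"dx":0,"dy":0,"dz":-0.25,"rx":-0.003,"ry":-0.004,"rz":-0.006},{"dx":0,"dy":0,"dz":-0.3,"rx":0,"ry":0,"rz":0},{"dx":0,"dy":0,"dz":-0.3,"rx":0,"ry":0,"rz":0},{"dx":0,"dy":0,"dz":-0.3,"rx":0,"ry":0,"rz":0},{"dx":0,"dy":0,"dz":-0.25,"rx":0,"ry":0,"rz":0},{"dx":0,"dy":0,"dz":-0.2,"rx":0,"ry":0,"rz":0},{"dx":0,"dy":0,"dz":-0.15,"rx":0,"ry":0,"rz":0},{"dx":0,"dy":0,"dz":-0.1,"rx":0,"ry":0,"rz":0},{"dx":0,"dy":0,"dz":-0.03,"rx":0,"ry":0,"rz":0},{"dx":0,"dy":0,"dz":0,"rx":0,"ry":0,"rz":0}]'

```text
t: 26.6
tcp_pos: [0.4833, -0.2865, 0.0783]
tool_rot: [0.942, -0.259, 0.208, 0.058]
force: [-5.2, 2.0, 9.8]
finger_gap: 0.244
gripper_force: 100.7
```

Run:
```python
from h import *
m=np.load("mat.npy"); need(*goal(34,0,.004,m))
```

```text
t 26.6 tcp [ 0.4833 -0.2865  0.0783] units d [ 0.01 -0.06  0.  ] r [-0.    -0.001 -0.003] q [-0.79  0.63  2.04  1.16  0.11  0.18] F [-5.2  2.   9.8]
```

move_arm --targets '[{"dx":0,"dy":0,"dz":0,"rx":0,"ry":0,"rz":0},{"dx":0,"dy":0,"dz":0,"rx":0,"ry":0,"rz":0},{"dx":0,"dy":0,"dz":0,"rx":0,"ry":0,"rz":0},{"dx":0,"dy":0,"dz":0,"rx":0,"ry":0,"rz":0},{"dx":0,"dy":0,"dz":0,"rx":0,"ry":0,"rz":0},{"dx":-0.12,"dy":0.07,"dz":0.3,"rx":0,"ry":0,"rz":0},{"dx":-0.2,"dy":0.12,"dz":0.5,"rx":0,"ry":0,"rz":0},{"dx":-0.24,"dy":0.14,"dz":0.6,"rx":0,"ry":0,"rz":0},{"dx":-0.28,"dy":0.17,"dz":0.7,"rx":0,"ry":0,"rz":0},{"dx":-0.32,"dy":0.2,"dz":0.8,"rx":0,"ry":0,"rz":0}]' --claw 80

```text
t: 27.85
tcp_pos: [0.4542, -0.2696, 0.15]
tool_rot: [0.942, -0.259, 0.207, 0.058]
force: [0.0, -0.0, 0.6]
finger_gap: 0.795
gripper_force: 0.0
```

Run:
```python
from h import *
import cv2
p=np.load("rack.npy")
def bar(q,l=0):
    a=q-.611; return tf(p,[(-20-80*np.cos(a)+l,0,100+80*np.sin(a))])[0]
for q in(1.23,.9,.611,.3,0): print(q,bar(q).round(4))
b=bar(1.23); need(b+[0,0,.05],toolrot(p[2],0))
for n in("scene","side"): np.save(f"pics/{n}3.npy",cams.snapshot(n))
a=np.load("pics/side3.npy")[140:384,230:400,::-1]; c=np.load("pics/scene3.npy")[90:260,185:300,::-1]
a=cv2.resize(a,(418,600),interpolation=cv2.INTER_CUBIC);c=cv2.resize(c,(382,565),interpolation=cv2.INTER_CUBIC)
o=np.zeros((600,800,3),np.uint8);o[:,:418]=a;o[:565,418:]=c;cv2.imwrite("pics/p3.png",o)
```

```text
1.23 [0.6056 0.0427 0.1464]
0.9 [0.5942 0.044  0.1228]
0.611 [0.5909 0.0443 0.1   ]
0.3 [0.5947 0.0439 0.0755]
0 [0.6052 0.0427 0.0541]
t 27.85 tcp [ 0.4542 -0.2696  0.15  ] units d [ 6.06 12.49  1.86] r [0.267 0.789 0.804] q [-0.81  0.45  2.08  0.52  0.23  0.81] F [ 0.  -0.   0.6]
```

View pics/p3.png

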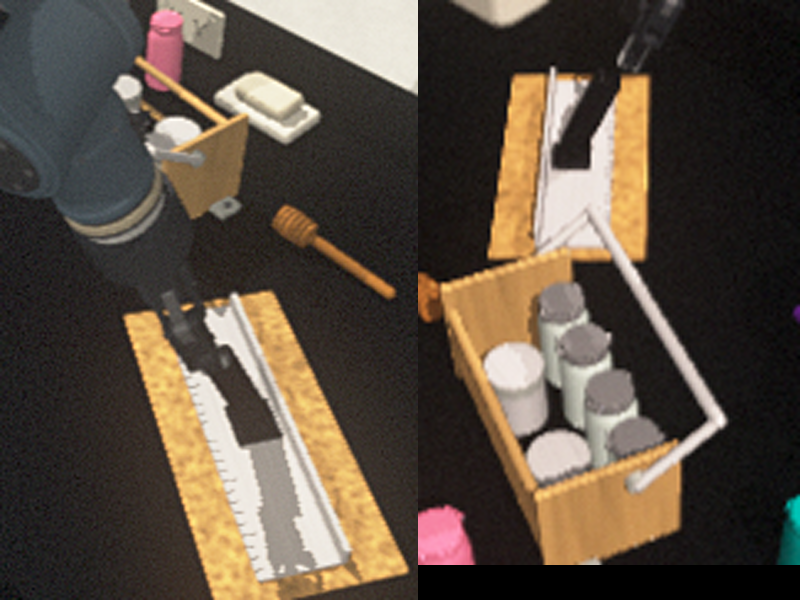

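The crop shows the straightedge standing square on the mat at (560,165) in the right half, with the four jars in line and upright. Next is the guard, with shut fingers.

move_arm --targets '[{"dx":-0.2,"dy":0.1,"dz":0.9,"rx":0,"ry":0,"rz":0},{"dx":0,"dy":0.4,"dz":0.9,"rx":0,"ry":0,"rz":0.05},{"dx":0.4,"dy":0.8,"dz":0.2,"rx":0.01,"ry":0.05,"rz":0.1},{"dx":0.5,"dy":0.9,"dz":0,"rx":0.01,"ry":0.05,"rz":0.1},{"dx":0.5,"dy":0.9,"dz":0,"rx":0.01,"ry":0.05,"rz":0.1},{"dx":0.5,"dy":0.9,"dz":0,"rx":0.01,"ry":0.05,"rz":0.1},{"dx":0.5,"dy":0.9,"dz":0,"rx":0.01,"ry":0.05,"rz":0.1},{"dx":0.5,"dy":0.9,"dz":0,"rx":0.01,"ry":0.05,"rz":0.1},{"dx":0.5,"dy":0.9,"dz":0,"rx":0.01,"ry":0.05,"rz":0.1},{"dx":0.5,"dy":0.9,"dz":0,"rx":0.01,"ry":0.05,"rz":0.05}]' --claw 0 --newtons 40

```text
t: 29.2
tcp_pos: [0.5477, -0.0788, 0.1988]
tool_rot: [0.992, -0.055, 0.11, 0.017]
force: [-0.4, 0.2, -0.3]
finger_gap: -0.0
gripper_force: 0.0
```

Run:
```python
from h import *
p=np.load("rack.npy")
need([.603,.043,.185],toolrot(p[2],10))
# jar check from scene3 lids
S=lambda x,y:(185+(x-418)/3.322-.35,90+y/3.324-.35)
for uv in[(562,301),(585,344),(609,391),(634,438)]:
    P=ray("scene",S(*uv),.098);d=P[:2]-p[:2];c,s=np.cos(p[2]),np.sin(p[2]);print(round(1000*(c*d[0]+s*d[1])),round(1000*(-s*d[0]+c*d[1])))
```

```text
t 29.2 tcp [ 0.5477 -0.0788  0.1988] units d [ 2.21  4.87 -0.55] r [0.052 0.084 0.005] q [-0.36  0.4   1.81  0.05  0.71  1.28] F [-0.4  0.2 -0.3]
-36 -79
-36 -25
-35 31
-34 83
```

move_arm --targets '[{"dx":0.25,"dy":0.6,"dz":0,"rx":0.01,"ry":0.02,"rz":0},{"dx":0.3,"dy":0.7,"dz":0,"rx":0.01,"ry":0.02,"rz":0},{"dx":0.3,"dy":0.7,"dz":0,"rx":0.01,"ry":0.02,"rz":0},{"dx":0.3,"dy":0.7,"dz":0,"rx":0.01,"ry":0.02,"rz":0},{"dx":0.3,"dy":0.7,"dz":0,"rx":0.01,"ry":0,"rz":0},{"dx":0.3,"dy":0.7,"dz":-0.1,"rx":0,"ry":0,"rz":0},{"dx":0.26,"dy":0.5,"dz":-0.2,"rx":0,"ry":0,"rz":0},{"dx":0.2,"dy":0.27,"dz":-0.25,"rx":0,"ry":0,"rz":0},{"dx":0,"dy":0,"dz":0,"rx":0,"ry":0,"rz":0},{"dx":0,"dy":0,"dz":0,"rx":0,"ry":0,"rz":0}]'

```text
t: 30.45
tcp_pos: [0.6022, 0.0416, 0.1858]
tool_rot: [0.994, -0.057, 0.088, 0.006]
force: [-0.7, 0.1, 0.5]
finger_gap: 0.0
gripper_force: 0.0
```

Run:
```python
from h import *
p=np.load("rack.npy")
need([.601,.044,.152],toolrot(p[2],10))
```

```text
t 30.45 tcp [0.6022 0.0416 0.1858] units d [-0.05  0.1  -1.35] r [0.005 0.005 0.008] q [-0.11  0.5   1.67 -0.    0.8   1.57] F [-0.7  0.1  0.5]
```

move_arm --targets '[{"dx":0,"dy":0.1,"dz":-0.27,"rx":0,"ry":0,"rz":0},{"dx":0,"dy":0,"dz":-0.27,"rx":0,"ry":0,"rz":0},{"dx":-0.05,"dy":0,"dz":-0.27,"rx":0,"ry":0,"rz":0},{"dx":-0.05,"dy":0,"dz":-0.25,"rx":0,"ry":0,"rz":0},{"dx":-0.06,"dy":0,"dz":-0.2,"rx":0,"ry":0,"rz":0},{"dx":-0.06,"dy":0,"dz":-0.2,"rx":0,"ry":0,"rz":0},{"dx":-0.06,"dy":0,"dz":-0.2,"rx":0,"ry":0,"rz":0},{"dx":-0.06,"dy":0,"dz":-0.2,"rx":0,"ry":0,"rz":0},{"dx":-0.06,"dy":0,"dz":-0.2,"rx":0,"ry":0,"rz":0},{"dx":-0.06,"dy":0,"dz":-0.2,"rx":0,"ry":0,"rz":0}]'

```text
t: 31.7
tcp_pos: [0.5863, 0.0455, 0.1282]
tool_rot: [0.995, -0.056, 0.084, 0.006]
force: [-7.9, 2.2, 4.4]
finger_gap: -0.0
gripper_force: 3.7
```

Run:
```python
from h import *
p=np.load("rack.npy")
need([.591,.044,.106],toolrot(p[2],10)); need([.603,.044,.060],toolrot(p[2],10))
```

```text
t 31.7 tcp [0.5863 0.0455 0.1282] units d [ 0.19 -0.06 -0.89] r [ 0.002 -0.012  0.007] q [-0.11  0.57  1.75 -0.    0.66  1.58] F [-7.9  2.2  4.4]
t 31.7 tcp [0.5863 0.0455 0.1282] units d [ 0.67 -0.06 -2.73] r [ 0.002 -0.012  0.007] q [-0.11  0.57  1.75 -0.    0.66  1.58] F [-7.9  2.2  4.4]
```

Run:
```python
from h import *
import cv2
a=cams.snapshot("side")[130:240,240:340,::-1]; b=cams.snapshot("scene")[140:250,185:285,::-1]
o=np.hstack([cv2.resize(i,(400,440),interpolation=cv2.INTER_CUBIC) for i in(a,b)]);cv2.imwrite("pics/p4.png",np.clip(o*1.4,0,255).astype(np.uint8))
```

```text
(no output)
```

View pics/p4.png

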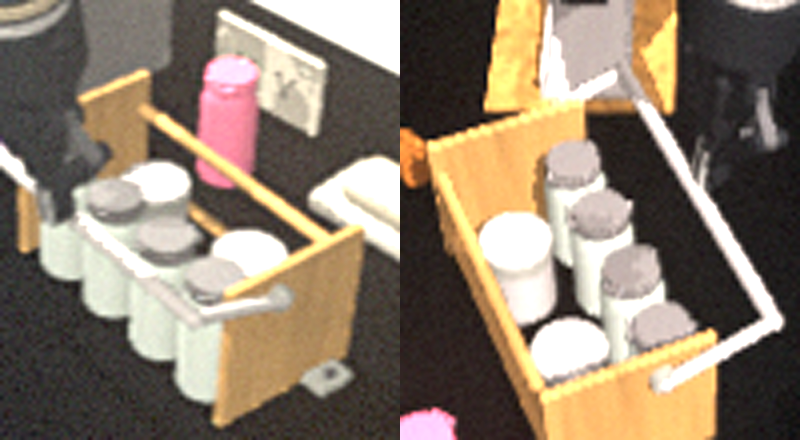

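The crop shows the bar partway down, with its ends at (195,315) on the left and (775,320) on the right. The fingertip appears to be at the robot side of the bar, so I'll work out the angle.

Run:
```python
from h import *
p=np.load("rack.npy")
B=lambda q,y:tf(p,[(-20-80*np.cos(q-.611),y,100+80*np.sin(q-.611))])[0]
o=[("side",(240+195/4-.4,130+315/4-.4),-130),("scene",(185+375/4-.4,140+320/4-.4),130),("scene",(185+227/4-.4,140+75/4-.4),-130)]
s=least_squares(lambda q:np.concatenate([proj(n,B(q[0],y))[0]-np.array(uv) for n,uv,y in o]),[.8]);q=s.x[0]
print(q,s.fun.round(1),B(q,0)); need([.601,.044,.15],toolrot(p[2],10))
```

```text
0.9508687484040501 [ 0.7  1.5  0.6  0.9 -1.6 -2.3] [0.59541086 0.0438303  0.12666907]
t 31.8 tcp [0.5865 0.0454 0.1278] units d [ 0.58 -0.06  0.89] r [ 0.003 -0.011  0.007] q [-0.11  0.57  1.75 -0.    0.66  1.58] F [-6.   1.2  2.4]
```

move_arm --targets '[{"dx":-0.1,"dy":0,"dz":0.4,"rx":0,"ry":0,"rz":0},{"dx":0,"dy":0,"dz":0.6,"rx":0,"ry":0,"rz":0},{"dx":0.2,"dy":0,"dz":0.1,"rx":0,"ry":0,"rz":0},{"dx":0.25,"dy":0,"dz":0,"rx":0,"ry":0,"rz":0},{"dx":0,"dy":0,"dz":0,"rx":0,"ry":0,"rz":0},{"dx":0,"dy":0,"dz":0,"rx":0,"ry":0,"rz":0},{"dx":0,"dy":0,"dz":0,"rx":0,"ry":0,"rz":0},{"dx":0,"dy":0,"dz":0,"rx":0,"ry":0,"rz":0},{"dx":0,"dy":0,"dz":0,"rx":0,"ry":0,"rz":0},{"dx":0,"dy":0,"dz":0,"rx":0,"ry":0,"rz":0}]'

```text
t: 33.05
tcp_pos: [0.5996, 0.0445, 0.157]
tool_rot: [0.994, -0.057, 0.089, 0.006]
force: [0.5, -1.0, -0.6]
finger_gap: 0.002
gripper_force: 0.0
```

Run:
```python
from h import *
p=np.load("rack.npy")
need([.600,.044,.135],toolrot(p[2],10)); need([.607,.044,.060],toolrot(p[2],10))
```

```text
t 33.05 tcp [0.5996 0.0445 0.157 ] units d [ 0.02 -0.02 -0.88] r [0.005 0.006 0.008] q [-0.11  0.54  1.7  -0.    0.73  1.58] F [ 0.5 -1.  -0.6]
t 33.05 tcp [0.5996 0.0445 0.157 ] units d [ 0.3  -0.02 -3.88] r [0.005 0.006 0.008] q [-0.11  0.54  1.7  -0.    0.73  1.58] F [ 0.5 -1.  -0.6]
```

Descend to about z 0.106, x 0.596.

move_arm --targets '[{"dx":0,"dy":0,"dz":-0.3,"rx":0,"ry":0,"rz":0},{"dx":0,"dy":0,"dz":-0.3,"rx":0,"ry":0,"rz":0},{"dx":0,"dy":0,"dz":-0.2,"rx":0,"ry":0,"rz":0},{"dx":-0.02,"dy":0,"dz":-0.18,"rx":0,"ry":0,"rz":0},{"dx":-0.03,"dy":0,"dz":-0.18,"rx":0,"ry":0,"rz":0},{"dx":-0.03,"dy":0,"dz":-0.18,"rx":0,"ry":0,"rz":0},{"dx":-0.02,"dy":0,"dz":-0.18,"rx":0,"ry":0,"rz":0},{"dx":0,"dy":0,"dz":-0.18,"rx":0,"ry":0,"rz":0},{"dx":0,"dy":0,"dz":-0.18,"rx":0,"ry":0,"rz":0},{"dx":0,"dy":0,"dz":-0.16,"rx":0,"ry":0,"rz":0}]'

```text
t: 34.3
tcp_pos: [0.5972, 0.0444, 0.1057]
tool_rot: [0.994, -0.057, 0.089, 0.006]
force: [-0.5, -0.4, 1.1]
finger_gap: -0.001
gripper_force: 0.7
```

Run:
```python
from h import *
p=np.load("rack.npy")
need([.607,.044,.060],toolrot(p[2],10))
```

```text
t 34.3 tcp [0.5972 0.0444 0.1057] units d [ 0.39 -0.02 -1.83] r [0.005 0.006 0.008] q [-0.11  0.61  1.74 -0.    0.61  1.58] F [-0.5 -0.4  1.1]
```

move_arm --targets '[{"dx":0,"dy":0,"dz":-0.2,"rx":0,"ry":0,"rz":0},{"dx":0,"dy":0,"dz":-0.2,"rx":0,"ry":0,"rz":0},{"dx":0.02,"dy":0,"dz":-0.2,"rx":0,"ry":0,"rz":0},{"dx":0.03,"dy":0,"dz":-0.2,"rx":0,"ry":0,"rz":0},{"dx":0.05,"dy":0,"dz":-0.2,"rx":0,"ry":0,"rz":0},{"dx":0.06,"dy":0,"dz":-0.2,"rx":0,"ry":0,"rz":0},{"dx":0.07,"dy":0,"dz":-0.2,"rx":0,"ry":0,"rz":0},{"dx":0.07,"dy":0,"dz":-0.2,"rx":0,"ry":0,"rz":0},{"dx":0.06,"dy":0,"dz":-0.1,"rx":0,"ry":0,"rz":0},{"dx":0,"dy":0,"dz":-0.1,"rx":0,"ry":0,"rz":0}]'

```text
t: 35.55
tcp_pos: [0.6069, 0.0445, 0.0611]
tool_rot: [0.994, -0.057, 0.09, 0.006]
force: [1.0, 0.8, 1.9]
finger_gap: 0.001
gripper_force: 0.9
```

Run:
```python
from h import *
p=np.load("rack.npy")
need([.607,.044,.060],toolrot(p[2],10))
```

```text
t 35.55 tcp [0.6069 0.0445 0.0611] units d [ 0.   -0.02 -0.05] r [0.005 0.009 0.008] q [-0.11  0.7   1.74 -0.01  0.53  1.58] F [1.  0.8 1.9]
```

Press a little further onto the stop, then see the force.

move_arm --targets '[{"dx":0,"dy":0,"dz":-0.05,"rx":0,"ry":0,"rz":0},{"dx":0,"dy":0,"dz":-0.05,"rx":0,"ry":0,"rz":0},{"dx":0,"dy":0,"dz":-0.05,"rx":0,"ry":0,"rz":0},{"dx":0,"dy":0,"dz":-0.05,"rx":0,"ry":0,"rz":0},{"dx":0,"dy":0,"dz":-0.05,"rx":0,"ry":0,"rz":0},{"dx":0,"dy":0,"dz":0,"rx":0,"ry":0,"rz":0},{"dx":0,"dy":0,"dz":0,"rx":0,"ry":0,"rz":0},{"dx":0,"dy":0,"dz":0,"rx":0,"ry":0,"rz":0},{"dx":0,"dy":0,"dz":0,"rx":0,"ry":0,"rz":0},{"dx":0,"dy":0,"dz":0,"rx":0,"ry":0,"rz":0}]'

```text
t: 36.8
tcp_pos: [0.6069, 0.0445, 0.0594]
tool_rot: [0.994, -0.056, 0.091, 0.006]
force: [-8.3, -0.1, 29.3]
finger_gap: 0.002
gripper_force: 15.3
```

At the stop (29 N at z = 0.059, where 0.060 was expected). Retract.

move_arm --targets '[{"dx":0,"dy":0,"dz":0.2,"rx":0,"ry":0,"rz":0},{"dx":-0.05,"dy":0,"dz":0.5,"rx":0,"ry":0,"rz":0},{"dx":-0.3,"dy":0,"dz":0.8,"rx":0,"ry":0,"rz":0},{"dx":-0.4,"dy":0,"dz":0.8,"rx":0,"ry":0,"rz":0},{"dx":-0.4,"dy":0,"dz":0.8,"rx":0,"ry":0,"rz":0},{"dx":-0.4,"dy":0,"dz":0.8,"rx":0,"ry":0,"rz":0},{"dx":-0.4,"dy":0,"dz":0.8,"rx":0,"ry":0,"rz":0},{"dx":-0.3,"dy":0,"dz":0.8,"rx":0,"ry":0,"rz":0},{"dx":0,"dy":0,"dz":0.3,"rx":0,"ry":0,"rz":0},{"dx":0,"dy":0,"dz":0,"rx":0,"ry":0,"rz":0}]'

```text
t: 38.05
tcp_pos: [0.5502, 0.0444, 0.2]
tool_rot: [0.994, -0.057, 0.089, 0.006]
force: [-0.2, -0.5, 0.2]
finger_gap: -0.0
gripper_force: 0.0
```

Run:
```python
from h import *
import cv2
a=cams.snapshot("side")[140:384,230:400,::-1]; c=cams.snapshot("scene")[90:260,185:300,::-1]
a=cv2.resize(a,(418,600),interpolation=cv2.INTER_CUBIC);c=cv2.resize(c,(382,565),interpolation=cv2.INTER_CUBIC)
o=np.zeros((600,800,3),np.uint8);o[:,:418]=a;o[:565,418:]=c;cv2.imwrite("pics/p5.png",o);print(sensors.sense()["force"])
```

```text
[-0.00154462  0.26691727  0.1572338 ]
```

View pics/p5.png

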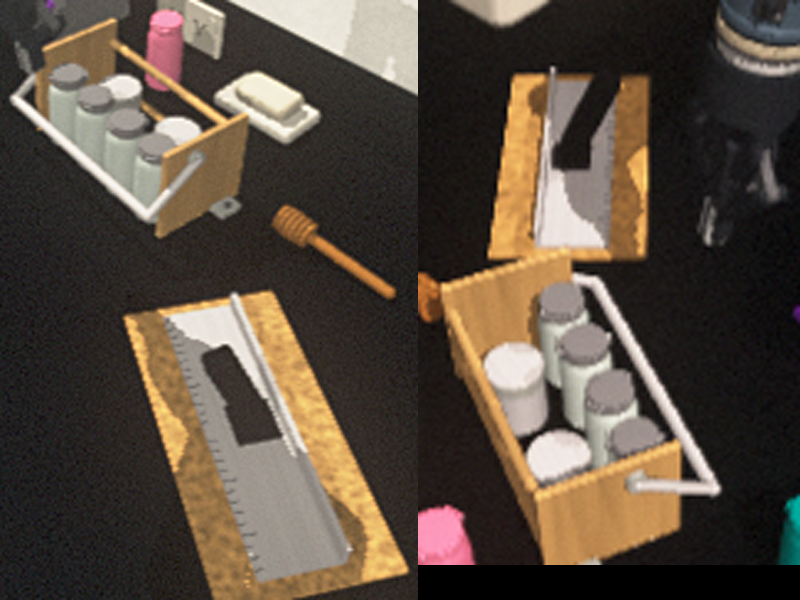

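The picture shows the bar fully down (ends at (15,100) and (150,212)), the jars upright in line, the straightedge on its mat, and the hand clear. Handing in.

```bash
python3 -c "
from station import order
print(order.sign_off())"
```

```text
the job is handed in; nothing more can be done
None
```

I handed the job in at about 38 s of the 72 s limit: the jars are upright in line at the panel fronts, the guard bar is down on its stop, and the straightedge is back on its mat; sign-off gave no verdict.

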